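Magnetise a screwdriver blade in a deep well

TASK

Take the loose dust cover off the blue magnetiser and put it down flat somewhere else, then draw the big screwdriver out of its bay in the wooden rack, take it by the handle and dip its blade into the magnetiser's well, pressing the sprung floor down fully for a moment without forcing it. Finish with the screwdriver lying wholly on the grey mat and the cover still flat on the bench or the mat, and leave the other things where they are.

Things in the scene. Friction and masses are not known exactly. Their poses are not given: they have to be found in the camera images.
- magnetiser: Blue block fixed to the bench, 90 x 90 mm, 100 mm high (black foot 98 x 98 mm). Origin: centre of its underside, z up. A round well of 46 mm diameter opens in the middle of its top. Two steel pins, 6 mm thick and 9 mm tall, stand on the top at y = +36 and -36 mm in its frame.
- well_mouth (a point): Centre of the well's mouth, in the magnetiser's top face, 100 mm above the bench.
- well_floor (a joint): Sprung brass disc of 43 mm diameter that is the floor of the well, 80 mm below the mouth when up. Joint value in m: 0 up, 0.010 fully down. The spring pushes back with 1.8 N at 0 and 4.8 N at the end, where it meets a hard stop. It goes down alike wherever it is pressed.
- cover: Loose aluminium cover plate, 90 x 90 x 5 mm, 0.12 kg, hanging on the two pins by 9 mm holes and lying on the magnetiser's top, over the well. Origin: centre of its underside, z up. In its middle a round black knob, 25 mm diameter from 17 to 35 mm above the plate's underside, on a thinner neck.
- bay_rack: Wooden rack fixed to the bench, 113 mm deep (x), 140 mm wide (y), 50 mm high, without a floor. Origin: centre of its underside. Two roofed bays, 58 mm wide, 42 mm high and 105 mm deep, centred at y = +33 and -33 mm, open to the rack's -x side, closed at the back. The screwdriver is in one of them, the green marker in the other.
- screwdriver: Loose, orange and black handle, 192 mm long, 0.09 kg, lies level, handle inside a bay, 90 mm of blade sticking out. Origin: mid-length, underside. Axis along its y, 12.5 mm above the underside: handle (25 mm thick) y = +11 to +96 mm, steel shank (7 mm thick) on to the tip at y = -96 mm. Centre of mass near y = +46 mm. Handle end is 3 to 9 mm from the bay's back.
- blade_tip (a point): Tip of the screwdriver's blade, on its axis.
- handle_end (a point): Butt end of the screwdriver's handle, on its axis.
- bench_mat: Grey mat with a black edge, fixed on the bench, 200 mm (x) x 280 mm (y), 4 mm thick. Origin: centre of its underside.
- green_marker: Bystander: green marker pen, 115 mm long, 13 mm thick, partly in the other bay. Origin at mid-length, underside; lies along its y.
- nut_jar: Bystander: small glass jar with a red lid, 51 mm diameter, 72 mm high. Origin: centre of its underside.
- sanding_block: Bystander: brown sanding block, 46 x 86 mm (x, y), 27 mm high. Origin: centre of its underside.
Not all that is in view belongs to the job. Leave any purple look-alike of the cover alone.

How it is judged:
By the outcome, as a careful person would: the job done as asked, in the order asked, and still so for the second after the job is handed in, with the robot touching nothing.
It also fails if it takes over 72 s, if anything falls off the work surface, if the arm or the gripper's body presses on something with over 40 N, if the wrist force passes 120 N, or if a joint passes its speed limit or range.

ROBOT

A 6-joint arm with a two-finger parallel gripper is mounted at the origin on a cart in front of the work surface, level with it; the furniture and walls round the work are solid. World frame = base frame: x ahead of the robot, y to its left, z up, the work surface at z = 0. Lengths are in m, angles in degrees, forces in N, time in s.
With the tool pointing down it reaches from about 0.35 to 0.85 m from the base axis. Payload 8.1 kg.
Tool frame: the origin (TCP) lies midway between the tips of the shut fingers; the grasp point (between the pads) lies 19 mm behind it; z points along the fingers, y is the line along which they close (so a half turn about z gives the same grasp; the last joint's range is limited). The gripper opens to 85 mm and grips with 20 to 120 N. Pads are 22 mm wide; open, the fingers measure 114 mm over their backs; the gripper's body (76 mm by 85 mm) begins 54 mm behind the grasp point. The pads swing forward as they close: fully open they stand 13 mm farther back than shut.
Start: joints at [63.69, 7.471, 85.268, -0, 87.261, -4.893], TCP at [0.219, 0.559, 0.231] pointing down, gripper open.
Joint ranges: [-169.43, 169.43], [-51.17, 129.36], [1.28, 143.12], [-76.62, 256.62], [0, 156.53], [-152.29, 152.29]. Speed limits (degrees/s): [136.94, 136.94, 159.86, 180, 180, 180].

INTERFACE

Orientations are given as [roll, pitch, yaw] about the fixed x, y, z axes, in that order (R = Rz(yaw) Ry(pitch) Rx(roll)).
In Python, from rig import env, eyes gives the robot as it stands. The module is installed in compiled form; this text tells all that it offers.
- The arm moves only by the tool carry_out, never from a script. Its arguments are lists of equal length, an entry for each row: "turn": the turn, a rotation vector about the tool's x, y, z normalised to -1 to 1, where 1 is 90 degrees, a list of three; "offset": the shift along the tool's x, y, z normalised to -1 to 1, where 1 is 40 mm, a list of three; "claw": the opening, from -1 (shut) to 1 (fully open). A call has 1 to 12 rows; each row shifts and turns the commanded pose from where the row before left it, along the tool's axes as they then stand; what a row does not reach is not made up. A row lasts 1/8 s, in which the tool goes at most 62.5 mm and 10.7 degrees, less where a joint would pass 70% of its speed; a pose out of reach is approached as far as the arm can. A call with a number of a shift or a turn outside -1 to 1 is refused whole. A call with a gripper value outside its range is refused whole. The fingers move at their own pace and stop on an object; "grip_force" is the grip in N (left out, the last holds). Time passes only in rows, so rows that do not move let the fingers close. It gives the time, the measured TCP pose, the force, the opening and the grip force at its end, in the units of the state.
- env.read_state(): the state, without advancing time (a new reading comes with each control period).
- eyes.read_camera(name): name is "side" or "top" or "wrist"; returns a dict with "frame" (400x640x3 uint8, red, green, blue), "fx", "fy", "cx", "cy" (pixels), "xyz" and "rotation" of the camera in the world; the wrist camera has in their place "tool_from_camera" (4x4, takes a point from camera to tool coordinates, whose origin is the TCP and whose axes are the flange's). Camera axes: x right, y up, looking along -z (the intrinsics and any distortion apply to the point x, -y, -z); pixel columns grow to the right and rows downward; lengths in m; the calibration is good to about 2 mm. A picture is of the moment at which its call begins: read the wrist's pose just before it. There is no depth.
- env.job_done(): hands the job in; it is judged then, once.
The state is a dict: "t": time; "qpos": joint angles; "dq": joint speeds; "tau": joint torques, N m; "eef_pos": TCP position; "eef_rot": TCP orientation; "contact_force": force on the tool from outside, world axes, zero at the start; "moment": the same for the moment, N m; "width": opening from 0.0 (shut) to 1.0 (fully open); "grasp_force": force on a finger pad.
Only numpy, scipy, OpenCV 4.12 (cv2) and the standard library are available. Lean on these libraries where they do the work, as an engineer would, in place of code of your own. Each camera call takes 0.05 s, during which the arm holds its last target. There are 200 camera calls.

## Working session

There is one attempt and no reset: what is moved stays moved. The work goes in short steps, Python scripts to look and compute and a tool call to move; the robot and the scene stay as the last step left them, time stands still between calls to the robot, and variables do not carry over. Pictures are saved under pics/ and viewed, at most 10 in all, crops included, and the job is handed in when it is done.

Besides the shell and the picture viewer there is one more tool, called after ">>>" by a JSON object that holds its "op" and its "data", one argument or row to a line. carry_out: Moves the arm, as the interface text tells. Scaled input: -1 to 1 covers 40 mm each way for a shift and 90 degrees each way for a turn. Its arguments: {"type":"object","properties":{"turn":{"type":"array"},"offset":{"type":"array"},"claw":{"type":"array"},"grip_force":{"type":"number"}},"required":["turn","offset","claw"]}

```bash
mkdir -p pics
cat > h.py <<'E'
import numpy as np, cv2
from rig import env, eyes
from scipy.spatial.transform import Rotation as R
def Rm(r):
    r=np.array(r,float)
    return r if r.shape==(3,3) else R.from_euler('xyz',r,degrees=True).as_matrix()
def cam(n):
    s=env.read_state(); c=eyes.read_camera(n)
    if n=='wrist':
        T=np.eye(4);T[:3,:3]=Rm(s['eef_rot']);T[:3,3]=s['eef_pos'];M=T@np.array(c['tool_from_camera'])
        c['o']=M[:3,3];c['R']=M[:3,:3]
    else: c['o']=np.array(c['xyz']);c['R']=Rm(c['rotation'])
    return c
def ray(c,u,v):
    d=c['R']@np.array([(u-c['cx'])/c['fx'],-(v-c['cy'])/c['fy'],-1]);return c['o'],d
def on(c,u,v,z):
    o,d=ray(c,u,v);return (o+d*(z-o[2])/d[2])
def proj(c,p):
    q=c['R'].T@(np.array(p)-c['o']);return c['cx']+c['fx']*q[0]/-q[2], c['cy']-c['fy']*q[1]/-q[2]
def save(c,n,box=None,k=1):
    f=c['frame'][:,:,::-1]
    if box: f=f[box[1]:box[3],box[0]:box[2]]
    cv2.imwrite('pics/'+n,cv2.resize(f,None,fx=k,fy=k,interpolation=cv2.INTER_CUBIC))
E
python3 - <<'E'
from h import *
for n in ['top','side','wrist']:
    c=cam(n); save(c,n+'0.png'); print(n,{k:v for k,v in c.items() if k!='frame'})
print(env.read_state())
E
```

```text
top {'fx': 451.8156363228293, 'fy': 451.8156363228293, 'cx': 317.3302725159793, 'cy': 204.52759195949903, 'xyz': array([0.35027064, 0.00467279, 1.08364697]), 'rotation': array([ 12.01174357,   0.13271158, -89.39255123]), 'o': array([0.35027064, 0.00467279, 1.08364697]), 'R': array([[ 0.01060175,  0.97805511, -0.20807646],
       [-0.99994112,  0.00988764, -0.00447177],
       [-0.00231625,  0.20811161,  0.97810234]])}
side {'fx': 403.1246286942638, 'fy': 403.1246286942638, 'cx': 316.03069669135715, 'cy': 204.70286704785457, 'xyz': array([ 0.46096291, -0.80824992,  0.45889918]), 'rotation': array([65.72746365,  0.43889356, -7.81178593]), 'o': array([ 0.46096291, -0.80824992,  0.45889918]), 'R': array([[ 0.99069084,  0.0627915 , -0.1207845 ],
       [-0.13591538,  0.40631349, -0.90356868],
       [-0.00766006,  0.91157368,  0.41106539]])}
wrist {'fx': 287.0348248818246, 'fy': 287.0348248818246, 'cx': 318.07795208987665, 'cy': 200.75011492458825, 'tool_from_camera': array([[ 9.05479579e-04,  9.52341602e-01,  3.05032217e-01,
         7.76982324e-02],
       [ 9.99997146e-01, -1.87866429e
[... 430 characters left out ...]
5e-01,  9.52386911e-01]])}
{'t': 0.15, 'qpos': array([ 6.36927879e+01,  7.50576643e+00,  8.53151073e+01, -1.08080811e-04,
        8.72610878e+01, -4.89318647e+00]), 'dq': array([ 0.06908049, -0.12018686, -0.24571729,  0.03089057, -0.02154548,
       -0.07002108]), 'tau': array([ 3.25831070e-04, -5.70067692e+01, -5.01158381e+01, -2.64338869e-04,
        9.64340841e-03, -1.39688368e-06]), 'eef_pos': array([0.21885711, 0.55820949, 0.23047763]), 'eef_rot': array([-1.79918328e+02, -6.88363564e-03,  1.58585975e+02]), 'contact_force': array([-9.19562279e-01,  2.85403714e-01,  1.49870487e-05]), 'moment': array([ 0.02217058, -0.00270915, -0.02346467]), 'grasp_force': 0.0, 'width': 1.0022799347148295}
```

View pics/top0.png

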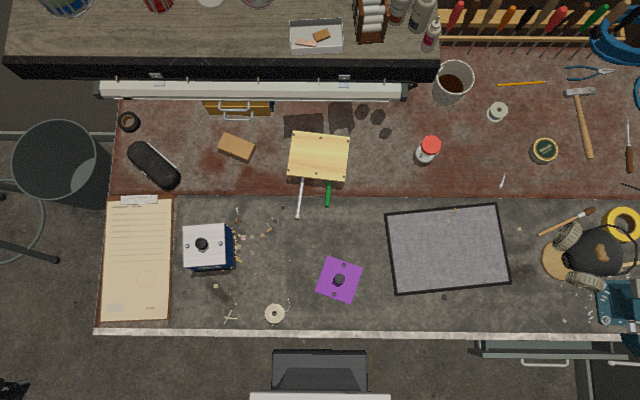

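View pics/side0.png

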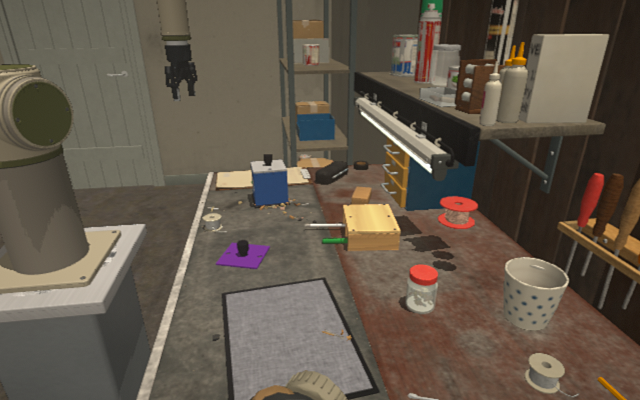

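The top view shows the white cover with its black knob at about (202,244) on the blue block. The purple look-alike is at (339,280), the rack at (318,157), the blade at (300,200) running to its tip at (297,217), the marker at (328,196) and the mat at (447,248). Two things could be the cover: the metallic plate at (202,244) and the purple one at (339,280). The metallic one fits, because it is aluminium and lies on the blue block. I'll confirm with a crop.

Run:
```python
from h import *
c=cam('top'); save(c,'topc.png',(160,120,360,320),3)
s=cam('side'); save(s,'sidec.png',(190,130,430,280),3)
def comp(c,lo,hi,box,name,mn=20):
    f=cv2.cvtColor(c['frame'],cv2.COLOR_RGB2HSV);m=cv2.inRange(f,lo,hi)
    k=np.zeros_like(m);k[box[1]:box[3],box[0]:box[2]]=255;m&=k
    n,l,st,ce=cv2.connectedComponentsWithStats(m)
    for i in range(1,n):
        if st[i,4]>=mn:
            p=np.argwhere(l==i)[:,::-1].astype(np.float32)
            print(name,st[i].tolist(),ce[i].round(1),cv2.boxPoints(cv2.minAreaRect(p)).round(1).tolist())
comp(c,(0,0,150),(180,60,255),(176,215,236,270),'cover')
comp(c,(0,0,0),(180,255,60),(192,234,214,254),'knob')
comp(c,(15,40,120),(35,200,255),(280,125,360,190),'rack',200)
comp(c,(0,0,150),(180,50,255),(285,175,312,222),'blade',10)
comp(c,(45,80,30),(75,255,255),(315,180,340,212),'marker',10)
comp(s,(100,120,40),(125,255,255),(240,150,300,215),'blueS')
comp(s,(0,0,0),(180,255,60),(260,150,276,168),'knobS',8)
comp(s,(0,0,150),(180,50,255),(295,215,350,232),'bladeS',8)
for p in [(387,214),(497,204),(510,283),(397,294)]: print('mat',on(c,*p,0.004).round(3))
for p in [(297,217),(302,178)]: print('blade',on(c,*p,0.0125).round(3))
for p in [(293,132),(349,136),(345,182),(288,175)]: print('rack',on(c,*p,0.05).round(3))
```

```text
cover [183, 223, 43, 44, 1523] [203.6 244.6] [[180.8000030517578, 225.10000610351562], [223.0, 222.39999389648438], [225.60000610351562, 263.8999938964844], [183.39999389648438, 266.5]]
knob [196, 239, 12, 11, 87] [200.9 243.8] [[196.0, 239.0], [207.0, 239.0], [207.0, 249.0], [196.0, 249.0]]
rack [286, 129, 73, 53, 2779] [318.8 155.2] [[284.5, 174.6999969482422], [290.1000061035156, 123.69999694824219], [360.29998779296875, 131.5], [354.6000061035156, 182.5]]
blade [296, 183, 8, 35, 86] [299.7 200.6] [[295.79998779296875, 217.0], [300.0, 182.60000610351562], [303.20001220703125, 183.0], [299.0, 217.39999389648438]]
marker [325, 181, 7, 26, 131] [327.8 193.2] [[323.8999938964844, 205.8000030517578], [326.20001220703125, 180.60000610351562], [331.5, 181.0], [329.20001220703125, 206.3000030517578]]
blueS [253, 172, 35, 33, 979] [270.1 188. ] [[252.60000610351562, 174.0], [285.29998779296875, 171.8000030517578], [287.3999938964844, 202.1999969482422], [254.6999969482422, 204.5]]
knobS [264, 155, 8, 11, 73] [267.5 159.3] [[264.0, 155.0], [271.0, 155.0], [271.0, 165.0], [264.0, 165.0]]
bladeS [305, 224, 38, 2, 75] [323.3 224.5] [[305.0, 225.0], [305.0, 224.0], [342.0, 224.0], [342.0, 225.0]]
mat [ 0.558 -0.16   0.004]
mat [ 0.586 -0.429  0.004]
mat [ 0.396 -0.446  0.004]
mat [ 0.367 -0.179  0.004]
blade [0.547 0.058 0.012]
blade [0.644 0.048 0.012]
rack [0.749 0.07  0.05 ]
rack [ 0.74  -0.065  0.05 ]
rack [ 0.625 -0.055  0.05 ]
rack [0.641 0.08  0.05 ]
```

View pics/topc.png

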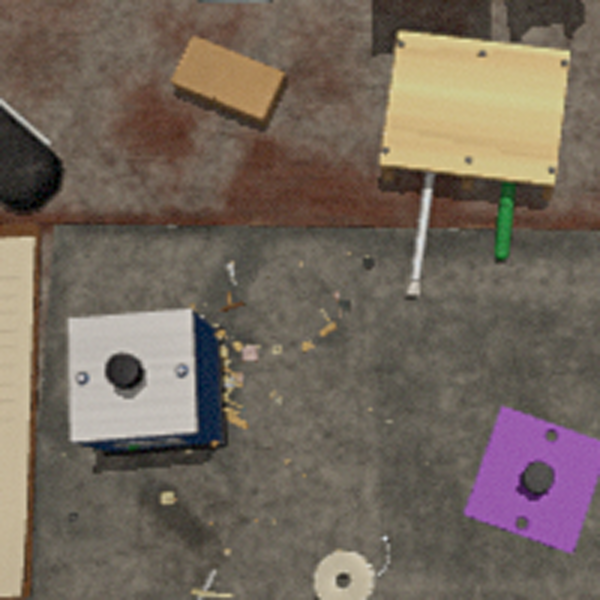

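View pics/sidec.png

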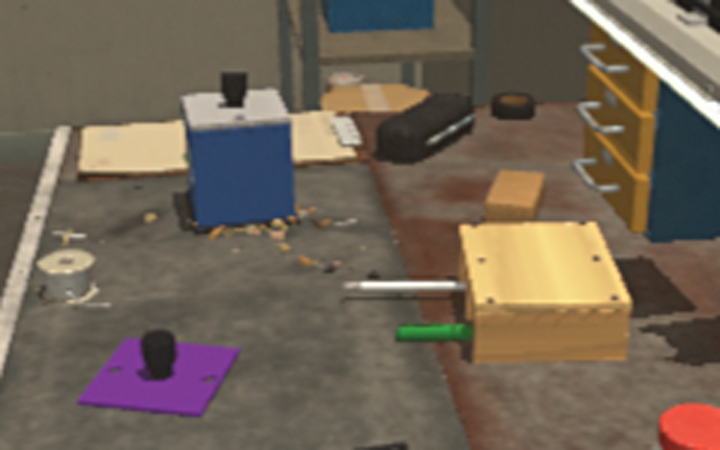

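The crop confirms it: the metallic plate with pins at (187.7,246) and (220.3,243.3) on the blue block is the cover, and the purple plate is left alone. Next I work out the poses.

```bash
cat >> h.py <<'E'
def tri(c1,p1,c2,p2):
    o1,d1=ray(c1,*p1);o2,d2=ray(c2,*p2)
    A=np.stack([d1,-d2],1);t=np.linalg.lstsq(A,o2-o1,rcond=None)[0]
    a,b=o1+d1*t[0],o2+d2*t[1];return (a+b)/2,np.linalg.norm(a-b)
def togo(p=None,rpy=None):
    s=env.read_state();M=Rm(s['eef_rot'])
    print('at',np.round(s['eef_pos'],4),np.round(s['eef_rot'],1),'q',np.round(s['qpos'],1),'F',np.round(s['contact_force'],1),'w',round(s['width'],3),'t',s['t'])
    if p is not None: print('offset units',(M.T@(np.array(p)-s['eef_pos'])/.04).round(2))
    if rpy is not None: print('turn units',(R.from_matrix(M.T@Rm(rpy)).as_rotvec(degrees=True)/90).round(3))
E
python3 - <<'E'
from h import *
c=cam('top');s=cam('side')
k=on(c,201.4,243.8,.135);print('knobtop',k.round(4),tri(c,(201.4,243.8),s,(267.5,156)))
a=on(c,187.7,246,.109);b=on(c,220.3,243.3,.109);print('pins',a.round(4),b.round(4),'mid',((a+b)/2).round(4),'yaw of y axis',np.degrees(np.arctan2(*(a-b)[[1,0]])))
q=[on(c,*p,.105) for p in [(182.5,225.8),(224.2,223.2),(225.6,264.2),(183.6,266.3)]];print('plate ctr',np.mean(q,0).round(4))
t=on(c,297.7,217.3,.0125);e=on(c,303.7,178.3,.0125);print('tip',t,'exit',e,'axis deg',np.degrees(np.arctan2(*(e-t)[[1,0]])))
r=[(400,33),(569,50),(553,185),(382,168)];r=[on(c,160+x/3,120+y/3,.05) for x,y in r];print('rack',np.round(r,4).tolist(),np.mean(r,0))
for n,p in dict(spool=(274,313),purple=(339,280),chip=(266,231),lamp=(250,95)).items():print(n,on(c,*p,0).round(3),on(c,*p,.45).round(3))
k=k; togo([k[0],k[1],.2],[180,0,96])
E
```

```text
knobtop [0.4649 0.2526 0.135 ] (array([0.46828897, 0.254169  , 0.12960184]), np.float64(0.005360790373123653))
pins [0.463  0.2887 0.109 ] [0.4696 0.2185 0.109 ] mid [0.4663 0.2536 0.109 ] yaw of y axis 95.35993146668277
plate ctr [0.4667 0.2547 0.105 ]
tip [0.54619931 0.05653503 0.0125    ] exit [0.64361109 0.0437192  0.0125    ] axis deg -7.494982881048398
rack [[0.7517, 0.0695, 0.05], [0.7385, -0.0669, 0.05], [0.6261, -0.0539, 0.05], [0.6386, 0.0813, 0.05]] [0.68873389 0.00748618 0.05      ]
spool [0.321 0.108 0.   ] [0.333 0.065 0.45 ]
purple [ 0.399 -0.044  0.   ] [ 0.379 -0.024  0.45 ]
chip [0.514 0.133 0.   ] [0.446 0.08  0.45 ]
lamp [0.869 0.187 0.   ] [0.653 0.111 0.45 ]
at [0.219  0.5585 0.231 ] [-180.    -0.   158.6] q [63.7  7.5 85.3  0.  87.3 -4.9] F [-0.1 -0.2  0.5] w 1.002 t 0.35
offset units [-8.52 -4.87  0.78]
turn units [-0.     0.     0.695]
```

>>> {"op": "carry_out", "data": {
  "turn": [
    [0,0,0],
    [0,0,0],
    [0,0,0],
    [0,0,0],
    [0,0,0],
    [0,0,0],
    [0,0,0],
    [0,0,0],
    [0,0,0],
    [0,0,0],
    [0,0,0.116],
    [0,0,0.116]
  ],
  "offset": [
    [-0.85,-0.485,0],
    [-0.85,-0.485,0],
    [-0.85,-0.485,0],
    [-0.85,-0.485,0],
    [-0.85,-0.485,0],
    [-0.85,-0.485,0],
    [-0.85,-0.485,0],
    [-0.85,-0.485,0],
    [-0.85,-0.485,0],
    [-0.85,-0.485,0],
    [0,0,0],
    [0,0,0]
  ],
  "claw": [1,1,1,1,1,1,1,1,1,1,1,1],
  "grip_force": 40
}}

```text
t: 1.85
eef_pos: [0.4652, 0.2532, 0.2313]
eef_rot: [180.0, -0.0, 137.3]
contact_force: [-0.7, -0.1, -0.4]
width: 0.997
grasp_force: 0.0
```

>>> {"op": "carry_out", "data": {
  "turn": [
    [0,0,0.116],
    [0,0,0.116],
    [0,0,0.116],
    [0,0,0.116],
    [0,0,0],
    [0,0,0]
  ],
  "offset": [
    [0,0,0],
    [0,0,0],
    [0,0,0],
    [0,0,0],
    [0,0,0],
    [0,0,0]
  ],
  "claw": [1,1,1,1,1,1]
}}

```text
t: 2.6
eef_pos: [0.4647, 0.2538, 0.2313]
eef_rot: [-180.0, 0.0, 96.2]
contact_force: [-0.5, -0.1, 0.7]
width: 1.003
grasp_force: 0.0
```

Run:
```python
from h import *
c=cam('wrist');save(c,'w1.png')
for p in [(.4663,.2538,.135),(.463,.2887,.109),(.4696,.2185,.109)]: print(np.round(proj(c,p),1))
togo([.466,.2535,.108],[180,0,95.4])
```

```text
[319.3 202.3]
[319.8 157.7]
[318.6 228. ]
at [0.4647 0.2538 0.2313] [180.    0.   96.1] q [23.1 -3.5 96.5 -0.  87.  17. ] F [0.2 0.1 0.1] w 1.0 t 2.65
offset units [-0.01  0.03  3.08]
turn units [0.    0.    0.008]
```

View pics/w1.png

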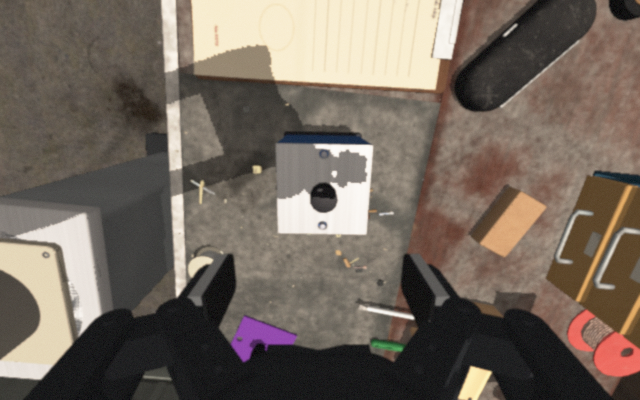

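The wrist view shows the knob at (323,196) and the pins at (324,154) and (322,226), about 3 mm from where I predicted them. I average the two estimates and go down.

>>> {"op": "carry_out", "data": {
  "turn": [
    [0,0,0.008],
    [0,0,0],
    [0,0,0],
    [0,0,0],
    [0,0,0],
    [0,0,0],
    [0,0,0],
    [0,0,0],
    [0,0,0],
    [0,0,0]
  ],
  "offset": [
    [0.03,0.08,0.7],
    [0,0,0.8],
    [0,0,0.8],
    [0,0,0.5],
    [0,0,0.25],
    [0,0,0],
    [0,0,0],
    [0,0,0],
    [0,0,0],
    [0,0,0]
  ],
  "claw": [1,1,1,1,1,1,-1,-1,-1,-1],
  "grip_force": 40
}}

```text
t: 3.9
eef_pos: [0.4681, 0.2555, 0.11]
eef_rot: [179.9, -0.0, 95.2]
contact_force: [-2.4, -0.8, 4.7]
width: 0.28
grasp_force: 39.2
```

>>> {"op": "carry_out", "data": {
  "turn": [
    [0,0,0],
    [0,0,0],
    [0,0,0],
    [0,0,0],
    [0,0,0]
  ],
  "offset": [
    [0,0,0],
    [0,0,0],
    [0,0,0],
    [0,0,0],
    [0,0,0]
  ],
  "claw": [-1,-1,-1,-1,-1]
}}

```text
t: 4.53
eef_pos: [0.4682, 0.2555, 0.11]
eef_rot: [180.0, -0.0, 95.2]
contact_force: [-2.0, 0.3, 6.0]
width: 0.273
grasp_force: 39.3
```

>>> {"op": "carry_out", "data": {
  "turn": [
    [0,0,0],
    [0,0,0],
    [0,0,0],
    [0,0,0],
    [0,0,0],
    [0,0,0],
    [0,0,0],
    [0,0,0],
    [0,0,0],
    [0,0,0],
    [0,0,0],
    [0,0,0]
  ],
  "offset": [
    [0,0,-0.1],
    [0,0,-0.2],
    [0,0,-0.4],
    [0,0,-0.4],
    [0,0,-0.4],
    [-0.5,-0.3,0],
    [-0.7,-0.45,0],
    [-0.7,-0.45,0],
    [-0.54,-0.35,0],
    [-0.3,-0.15,0],
    [0,0,0],
    [0,0,0]
  ],
  "claw": [-1,-1,-1,-1,-1,-1,-1,-1,-1,-1,-1,-1]
}}

```text
t: 6.02
eef_pos: [0.4106, 0.1405, 0.1697]
eef_rot: [180.0, -0.0, 95.2]
contact_force: [0.3, -0.8, -1.3]
width: 0.273
grasp_force: 39.6
```

Run:
```python
from h import *
c=cam('side');save(c,'s2.png',(190,100,430,280),3)
togo([.41,.14,.0105],[180,0,95.2])
```

```text
at [0.4105 0.1406 0.1695] [180.   -0.   95.2] q [ 12.1 -17.2 115.    0.   82.2   6.9] F [ 0.7 -0.1 -0.9] w 0.275 t 6.075
offset units [-0.02 -0.01  3.98]
turn units [ 0.    -0.     0.001]
```

View pics/s2.png

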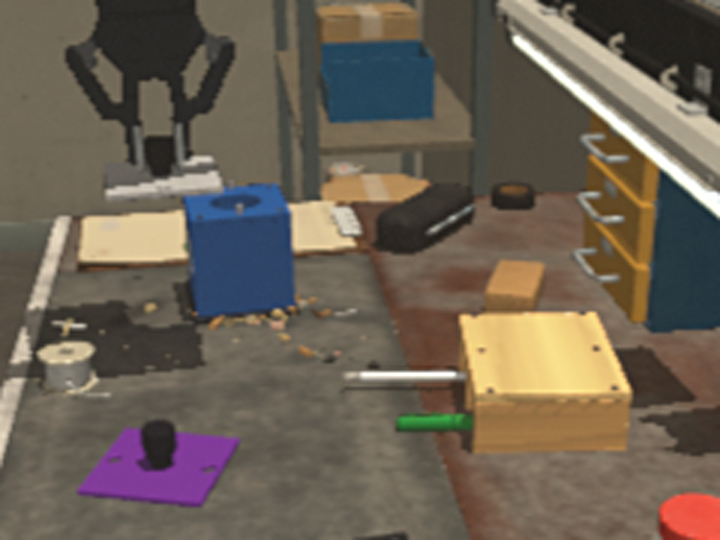

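The side view shows the cover held level at crop (163,180), with the well open at (240,200). I lower it now.

>>> {"op": "carry_out", "data": {
  "turn": [
    [0,0,0],
    [0,0,0],
    [0,0,0],
    [0,0,0],
    [0,0,0],
    [0,0,0],
    [0,0,0],
    [0,0,0],
    [0,0,0],
    [0,0,0],
    [0,0,0],
    [0,0,0]
  ],
  "offset": [
    [0,0,0.7],
    [0,0,0.8],
    [0,0,0.8],
    [0,0,0.8],
    [0,0,0.4],
    [0,0,0.2],
    [0,0,0.15],
    [0,0,0.1],
    [0,0,0],
    [0,0,0],
    [0,0,0],
    [0,0,0]
  ],
  "claw": [-1,-1,-1,-1,-1,-1,-1,-1,-1,-1,1,1]
}}

```text
t: 7.58
eef_pos: [0.4104, 0.1401, 0.0116]
eef_rot: [180.0, -0.0, 95.2]
contact_force: [0.5, -0.1, 0.6]
width: 0.688
grasp_force: 0.0
```

>>> {"op": "carry_out", "data": {
  "turn": [
    [0,0,0],
    [0,0,0],
    [0,0,0],
    [0,0,0],
    [0,0,0],
    [0,0,0],
    [0,0,0],
    [0,0,-0.1],
    [0,0,-0.1],
    [0,0,-0.1],
    [0,0,-0.1],
    [0,0,-0.1]
  ],
  "offset": [
    [0,0,0],
    [0,0,0],
    [0,0,-0.3],
    [0,0,-0.6],
    [0,0,-0.8],
    [0,0,-0.8],
    [0,0,-0.8],
    [0,0,0],
    [0,0,0],
    [0,0,0],
    [0,0,0],
    [0,0,0]
  ],
  "claw": [1,1,1,1,1,1,1,1,1,1,1,1]
}}

```text
t: 9.07
eef_pos: [0.4102, 0.14, 0.1442]
eef_rot: [180.0, 0.0, 140.5]
contact_force: [-0.8, -0.6, -0.3]
width: 1.0
grasp_force: 0.0
```

>>> {"op": "carry_out", "data": {
  "turn": [
    [0,0,-0.1],
    [0,0,-0.1],
    [0,0,-0.1],
    [0,0,-0.08],
    [0,0,0],
    [0,0,0]
  ],
  "offset": [
    [0,0,0],
    [0,0,0],
    [0,0,0],
    [0,0,0],
    [0,0,0],
    [0,0,0]
  ],
  "claw": [1,1,1,1,1,1]
}}

```text
t: 9.82
eef_pos: [0.4102, 0.14, 0.1437]
eef_rot: [180.0, 0.0, 174.3]
contact_force: [0.1, -0.2, -0.4]
width: 1.004
grasp_force: 0.0
```

Run:
```python
from h import *
togo([.56,.055,.13],[180,0,172.5])
```

```text
at [0.4102 0.14   0.1437] [180.    0.  174.3] q [ 12.1 -16.  116.8  -0.   79.2 -72.2] F [ 0.1 -0.2 -0.4] w 1.004 t 9.825
offset units [-3.94 -1.74  0.35]
turn units [0.   0.   0.02]
```

>>> {"op": "carry_out", "data": {
  "turn": [
    [0,0,0],
    [0,0,0],
    [0,0,0],
    [0,0,0],
    [0,0,0],
    [0,0,0.02],
    [0,0,0],
    [0,0,0]
  ],
  "offset": [
    [-0.7,-0.3,0],
    [-0.8,-0.35,0],
    [-0.8,-0.35,0],
    [-0.8,-0.35,0],
    [-0.8,-0.35,0],
    [0,0,0.3],
    [0,0,0],
    [0,0,0]
  ],
  "claw": [1,1,1,1,1,1,1,1]
}}

```text
t: 10.82
eef_pos: [0.5578, 0.0578, 0.1311]
eef_rot: [-180.0, -0.1, 172.6]
contact_force: [-0.1, -0.4, -1.2]
width: 0.996
grasp_force: 0.0
```

Run:
```python
from h import *
togo([.573,.053,.1],[180,0,172.5])
c=cam('wrist');save(c,'w2.png')
print(proj(c,(.546,.0565,.0125)),proj(c,(.63,.0455,.0125)))
```

```text
at [0.5578 0.0578 0.1311] [-1.800e+02 -1.000e-01  1.726e+02] q [  0.7   5.5  98.1   0.   76.5 -82. ] F [-0.1 -0.4 -1.2] w 0.996 t 10.825
offset units [-0.39 -0.07  0.78]
turn units [-0.    -0.001  0.002]
(np.float64(315.1485542798369), np.float64(183.00513350363858)) (np.float64(315.1717942052608), np.float64(263.00342118402995))
```

View pics/w2.png

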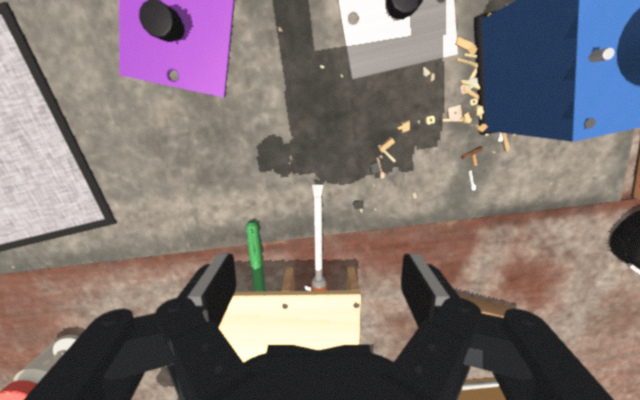

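The wrist view shows the blade from its tip at (318,187) to the rack at (319,283). The green marker's end at (252,222) is beside it, so I go down with the fingers half open to clear it.

>>> {"op": "carry_out", "data": {
  "turn": [
    [0,0,0],
    [0,0,0],
    [0,0,0],
    [0,0,0],
    [0,0,0],
    [0,0,0],
    [0,0,0],
    [0,0,0],
    [0,0,0],
    [0,0,0],
    [0,0,0],
    [0,0,0]
  ],
  "offset": [
    [-0.26,-0.04,0],
    [0,0,0.6],
    [0,0,0.8],
    [0,0,0.8],
    [0,0,0.6],
    [0,0,0.25],
    [0,0,0.13],
    [0,0,0],
    [0,0,0],
    [0,0,0],
    [0,0,0],
    [0,0,0]
  ],
  "claw": [-0.1,-0.1,-0.1,-0.1,-0.1,-0.1,-0.1,-0.1,-1,-1,-1,-1],
  "grip_force": 30
}}

```text
t: 12.38
eef_pos: [0.5692, 0.0543, 0.0044]
eef_rot: [180.0, 0.0, 172.6]
contact_force: [1.3, -0.1, -0.1]
width: 0.063
grasp_force: 30.0
```

>>> {"op": "carry_out", "data": {
  "turn": [
    [0,0,0],
    [0,0,0],
    [0,0,0]
  ],
  "offset": [
    [0,0,0],
    [0,0,0],
    [0,0,0]
  ],
  "claw": [-1,-1,-1]
}}

```text
t: 12.75
eef_pos: [0.5689, 0.0542, 0.0041]
eef_rot: [-180.0, 0.0, 172.6]
contact_force: [1.4, 0.5, 0.4]
width: 0.066
grasp_force: 30.0
```

>>> {"op": "carry_out", "data": {
  "turn": [
    [0,0,0],
    [0,0,0],
    [0,0,0],
    [0,0,0],
    [0,0,0],
    [0,0,0],
    [0,0,0],
    [0,0,0],
    [0,0,0],
    [0,0,0],
    [0,0,0],
    [0,0,0]
  ],
  "offset": [
    [0.15,0,0],
    [0.3,0,0],
    [0.3,0,0],
    [0.3,0,0],
    [0.3,0,0],
    [0.3,-0.05,0],
    [0.3,-0.05,0],
    [0.3,-0.05,0],
    [0.3,-0.05,0],
    [0.3,-0.05,0],
    [0.25,0,0],
    [0,0,0]
  ],
  "claw": [-1,-1,-1,-1,-1,-1,-1,-1,-1,-1,-1,-1]
}}

```text
t: 14.25
eef_pos: [0.4434, 0.0604, 0.0038]
eef_rot: [-180.0, -0.1, 172.6]
contact_force: [-0.8, 0.6, 1.5]
width: 0.064
grasp_force: 30.1
```

>>> {"op": "carry_out", "data": {
  "turn": [
    [0,0,0],
    [0,0,0],
    [0,0,0],
    [0,0,0],
    [0,0,0],
    [0,0,0],
    [0,0,0],
    [0,0,0]
  ],
  "offset": [
    [0,0,0],
    [0,0,0],
    [0,0,0],
    [0,0,-0.4],
    [0,0,-0.7],
    [0,0,-0.7],
    [0,0,-0.7],
    [0,0,0]
  ],
  "claw": [-0.75,-0.75,-0.75,-0.75,-0.75,-0.5,0,0]
}}

```text
t: 15.25
eef_pos: [0.447, 0.0603, 0.1079]
eef_rot: [179.9, 0.4, 172.6]
contact_force: [0.9, 0.2, -0.1]
width: 0.498
grasp_force: 0.0
```

Run:
```python
from h import *
c=cam('top');save(c,'top3.png',(170,120,370,320),3)
togo()
```

```text
at [0.4458 0.0603 0.106 ] [180.    0.2 172.6] q [  1.2 -11.  116.7   0.   74.  -81.5] F [ 0.1  0.5 -0.7] w 0.501 t 15.3
```

View pics/top3.png

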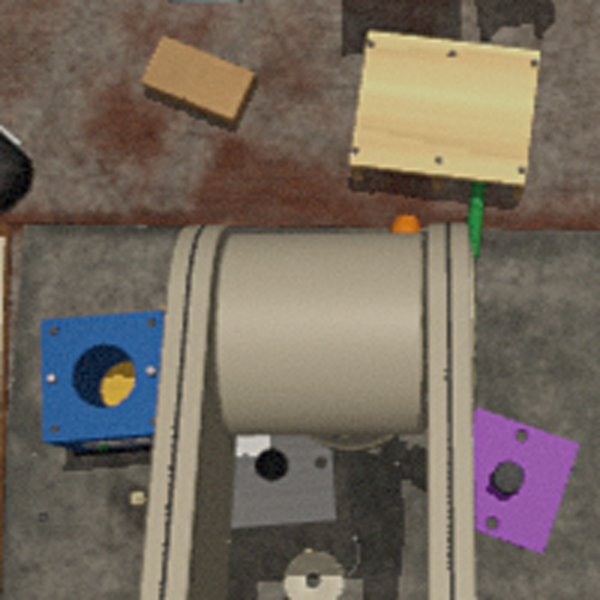

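The top view shows the orange butt at crop (405,217), which is clear of the rack. The cover is flat at (285,480), the marker hasn't moved and the well is open at (105,375). Next I go over the handle and measure its axis.

>>> {"op": "carry_out", "data": {
  "turn": [
    [0,0,0],
    [0,0,0],
    [0,0,0],
    [0,0,0],
    [0,0,0],
    [0,0,0],
    [0,0,0]
  ],
  "offset": [
    [-0.5,0,0],
    [-0.7,0,0],
    [-0.8,0,0],
    [-0.7,0,0],
    [-0.5,0,0],
    [0,0,0],
    [0,0,0]
  ],
  "claw": [0,0,0,0,0,0,0]
}}

```text
t: 16.18
eef_pos: [0.5703, 0.0439, 0.1031]
eef_rot: [-180.0, -0.1, 172.6]
contact_force: [0.5, 0.6, 0.2]
width: 0.499
grasp_force: 0.0
```

Run:
```python
from h import *
from scipy.optimize import least_squares
c=cam('wrist');save(c,'w3.png');togo()
f=cv2.cvtColor(c['frame'],cv2.COLOR_RGB2HSV)
m=cv2.inRange(f,(5,160,120),(17,255,255));n,l,st,ce=cv2.connectedComponentsWithStats(m)
for i in range(1,n):
    if st[i,4]>60: print(st[i],ce[i].round(1),on(c,*ce[i],.02).round(4))
t=cam('top');print('well mouth',on(t,205,245,.1).round(4))
D=np.array([[7.47,85.27,.600,.231],[-3.5,96.5,.5295,.2313],[-17.2,115,.4339,.1695],[-16,116.8,.4334,.1437],[5.5,98.1,.5608,.1311],[-11,116.7,.4498,.106]])
q2,q23=np.radians(D[:,0]),np.radians(D[:,0]+D[:,1])
def fk(x): a,L1,L2,e,k=x; return np.r_[a+L1*np.sin(q2)+L2*np.sin(q23)+e*np.cos(q23)-D[:,2],k+L1*np.cos(q2)+L2*np.cos(q23)-e*np.sin(q23)-D[:,3]]
s=least_squares(fk,[.05,.4,.4,0,.2]);print('fit a L1 L2 e k',s.x.round(4),np.abs(s.fun).max())
```

```text
at [0.5703 0.044  0.1033] [-1.800e+02 -1.000e-01  1.726e+02] q [ -0.7   8.8  97.5   0.   73.8 -83.4] F [0.2 1.  0.2] w 0.499 t 16.225
[ 305  158   28   92 1115] [320.8 185.5] [0.5523 0.0484 0.02  ]
well mouth [0.4666 0.2537 0.1   ]
fit a L1 L2 e k [ 0.0023  0.3665  0.5533  0.059  -0.0469] 0.0007313276254635737
```

View pics/w3.png

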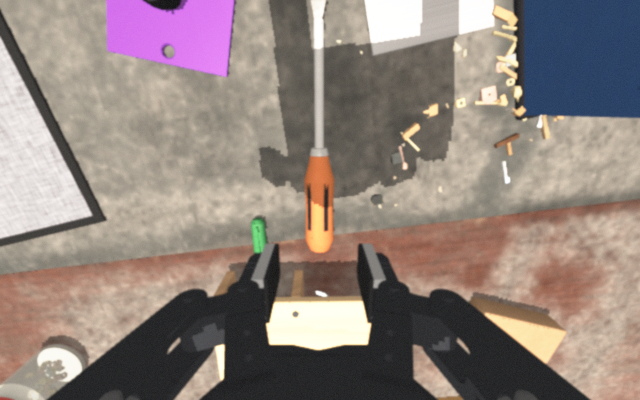

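The wrist view shows the handle from (318,152) to its butt at (320,250). It is centred between the fingers and lined up with the tool.

Run:
```python
from h import *
c=cam('wrist')
b=on(c,320,251,.0125);s=on(c,318.5,152,.0125);print(b,s,np.linalg.norm(b-s))
g=b+(s-b)/np.linalg.norm(s-b)*.036;print(g);togo([g[0],g[1],.006])
print(env.read_state()['qpos'],env.read_state()['eef_pos'])
```

```text
[0.61535171 0.03993021 0.0125    ] [0.52642565 0.04993034 0.0125    ] 0.0894865755142734
[0.5795772  0.04395321 0.0125    ]
at [0.5707 0.044  0.1038] [-180.    -0.   172.6] q [ -0.7   8.8  97.5   0.   73.8 -83.4] F [ 0.3 -0.2  0.7] w 0.498 t 16.325
offset units [-0.22  0.03  2.45]
[-7.26209783e-01  8.78353485e+00  9.74919515e+01  1.50200123e-03
  7.37664703e+01 -8.33591101e+01] [0.57065725 0.04397997 0.10384632]
```

>>> {"op": "carry_out", "data": {
  "turn": [
    [0,0,0],
    [0,0,0],
    [0,0,0],
    [0,0,0],
    [0,0,0],
    [0,0,0],
    [0,0,0],
    [0,0,0],
    [0,0,0],
    [0,0,0],
    [0,0,0],
    [0,0,0]
  ],
  "offset": [
    [-0.16,0.03,0.3],
    [0,0,0.6],
    [0,0,0.7],
    [0,0,0.5],
    [0,0,0.25],
    [0,0,0.17],
    [0,0,0],
    [0,0,0],
    [0,0,0],
    [0,0,0],
    [0,0,0],
    [0,0,0]
  ],
  "claw": [0.2,0.2,0.2,0.2,0.2,0.2,0.2,-1,-1,-1,-1,-1],
  "grip_force": 60
}}

```text
t: 17.82
eef_pos: [0.579, 0.0442, 0.0045]
eef_rot: [180.0, 0.1, 172.6]
contact_force: [-0.6, 0.2, 6.3]
width: 0.267
grasp_force: 59.1
```

>>> {"op": "carry_out", "data": {
  "turn": [
    [0,0,0],
    [0,0,0],
    [0,0,0],
    [0,0,0],
    [0,0,0],
    [0,0,0],
    [0,0,0],
    [0,0,0]
  ],
  "offset": [
    [0,0,0],
    [0,0,-0.2],
    [0,0,-0.5],
    [0,0,-0.8],
    [0,0,-0.9],
    [0,0,-0.9],
    [0,0,-0.9],
    [0,0,0]
  ],
  "claw": [-1,-1,-1,-1,-1,-1,-1,-1]
}}

```text
t: 18.82
eef_pos: [0.5807, 0.0442, 0.177]
eef_rot: [179.9, 0.5, 172.6]
contact_force: [0.9, 0.1, -0.9]
width: 0.264
grasp_force: 59.1
```

>>> {"op": "carry_out", "data": {
  "turn": [
    [0,0.08,0],
    [0,0.08,0],
    [0,0,0],
    [0,0,0]
  ],
  "offset": [
    [0,0,0],
    [0,0,0],
    [0,0,0],
    [0,0,0]
  ],
  "claw": [-1,-1,-1,-1]
}}

```text
t: 19.32
eef_pos: [0.5778, 0.0442, 0.1709]
eef_rot: [-180.0, -14.3, 172.6]
contact_force: [0.5, -0.0, -1.1]
width: 0.266
grasp_force: 59.1
```

Run:
```python
from h import *
s=env.read_state();print(s['qpos'].round(2),s['eef_pos'].round(4),s['eef_rot'].round(2),s['width'])
```

```text
[ -1.59  20.17  78.06   1.43  96.02 -84.24] [0.5778 0.0442 0.1709] [-179.99  -14.32  172.62] 0.2662144167158138
```

```bash
cat > kin.py <<'E'
import numpy as np
from scipy.spatial.transform import Rotation as R
from scipy.optimize import least_squares
# generic FK: base yaw q1, pitch q2,q3, forearm roll q4, pitch q5, tool roll q6
def fk(x,q):
    a,L1,L2,e,h,d=x; q=np.radians(q)
    Ry=lambda t:R.from_euler('y',t).as_matrix(); Rz=lambda t:R.from_euler('z',t).as_matrix()
    R1=Rz(q[0]);R2=R1@Ry(q[1]);R3=R2@Ry(q[2]);R5=R3@Rz(q[3])@Ry(q[4])
    elb=np.array([0,0,h])+R1@[a,0,0]+R2@[0,0,L1]
    w=elb+R3@[e,0,L2]
    return w+R5@[0,0,d],R5@Rz(q[5]+np.pi/2) if False else R5@Rz(q[5]),w,elb
D=[([63.69,7.471,85.268,0,87.261,-4.893],[.219,.559,.231]),([23.1,-3.5,96.5,0,87,17],[.4647,.2538,.2313]),([12.1,-17.2,115,0,82.2,6.9],[.4105,.1406,.1695]),
([12.1,-16,116.8,0,79.2,-72.2],[.4102,.14,.1437]),([.7,5.5,98.1,0,76.5,-82],[.5578,.0578,.1311]),([1.2,-11,116.7,0,74,-81.5],[.4458,.0603,.106]),
([-.726,8.784,97.492,0,73.766,-83.36],[.57066,.04398,.10385]),([-1.59,20.17,78.06,1.43,96.02,-84.24],[.5778,.0442,.1709])]
f=lambda x:np.concatenate([fk(x,q)[0]-p for q,p in D])
def fit():
    return least_squares(f,[0,.37,.5,0,.3,.3])
E
python3 - <<'E'
from kin import *
s=fit();print(s.x.round(4),np.abs(s.fun).max())
x=s.x;np.save('k.npy',x)
print(fk(x,D[-1][0])[1].round(3), R.from_euler('xyz',[-179.99,-14.32,172.62],degrees=True).as_matrix().round(3))
E
```

```text
[0.0012 0.3792 0.5544 0.0664 0.3538 0.4057] 0.05123306706370607
[[-0.128 -0.961 -0.245]
 [-0.992  0.124  0.032]
 [ 0.     0.247 -0.969]] [[-0.961  0.128 -0.245]
 [ 0.124  0.992  0.032]
 [ 0.247 -0.    -0.969]]
```

```bash
sed -i 's/a,L1,L2,e,h,d=x/a,L1,L2,e,h,d,b=x/; s/R1@\[a,0,0\]/R1@[a,b,0]/; s/R5@Rz(q\[5\]+np.pi\/2) if False else R5@Rz(q\[5\])/R5@Rz(q[5]+np.pi\/2)/; s/.3,.3\])/.3,.3,.05])/' kin.py
cat > ik.py <<'E'
from kin import *
s=fit();x=s.x
lo=np.array([-169,-51,1.3,-76,3,-152.]);hi=np.array([169,129,143,256,156,152.])
def ik(p,M,starts=12,seed=0):
    rng=np.random.default_rng(seed);best=[]
    for i in range(starts):
        q0=rng.uniform([-30,-30,40,-76,20,-150],[90,60,140,256,150,150])
        def g(q):
            P,T,_,_=fk(x,q);return np.r_[(P-p)*10,R.from_matrix(T.T@M).as_rotvec()]
        r=least_squares(g,q0,bounds=(lo,hi))
        if r.cost<1e-6 and not any(np.allclose(r.x,b,atol=1) for b in best): best.append(r.x)
    return best
E
python3 - <<'E'
from ik import *
print(x.round(4),np.abs(s.fun).max())
c=np.array([.467,.254])
for psi in range(-120,181,30):
    u=np.radians(psi);t=np.array([np.cos(u),np.sin(u),0]);X=np.array([0,0,-1.]) # tip along tool x, down
    M=np.stack([X,np.cross(t,X),t],1)
    for z in (.166,.27):
        p=np.r_[c,z]+t*.008
        for q in ik(p,M): 
            w,e=fk(x,q)[2:];print(psi,z,q.round(0),'wrist',w.round(2))
E
```

```text
[1.000e-04 3.698e-01 5.537e-01 6.330e-02 3.207e-01 3.665e-01 5.110e-02] 0.0005005984897318849
-120 0.166 [ 38.  75.  35. -50. 150.  44.] wrist [0.65 0.56 0.17]
-120 0.27 [ 38.  66.  39. -58. 153.  35.] wrist [0.65 0.56 0.27]
-90 0.166 [ 49.  61.  60. -60. 131.  42.] wrist [0.47 0.61 0.17]
-90 0.27 [ 49.  51.  63. -65. 134.  34.] wrist [0.47 0.61 0.27]
-60 0.166 [ 58.  45.  87. -70. 111.  46.] wrist [0.29 0.56 0.17]
-60 0.27 [ 58.  34.  90. -73. 113.  37.] wrist [0.29 0.56 0.27]
0 0.166 [ 56.  10. 142. 239.  75.  66.] wrist [0.11 0.25 0.17]
60 0.166 [-21.  12. 139.  98.  86. 118.] wrist [ 0.29 -0.06  0.17]
90 0.166 [-19.  30. 112.  75. 101. 127.] wrist [ 0.47 -0.1   0.17]
90 0.27 [-19.  15. 115.  78. 104. 138.] wrist [ 0.47 -0.1   0.27]
120 0.166 [-10.  47.  84.  62. 119. 132.] wrist [ 0.65 -0.06  0.17]
120 0.27 [-10.  35.  87.  66. 122. 140.] wrist [ 0.65 -0.06  0.27]
150 0.166 [  2.  62.  57.  52. 138. 133.] wrist [0.78 0.07 0.17]
150 0.27 [  2.  53.  60.  58. 142. 141.] wrist [0.78 0.07 0.27]
```

>>> {"op": "carry_out", "data": {
  "turn": [
    [0,-0.08,0],
    [0,-0.08,0],
    [0,0,0],
    [0,0,0],
    [0,0,0],
    [0,0,0],
    [0,0,0],
    [0,0,0],
    [0,0,0],
    [0,0,0],
    [0,0,0],
    [0,0,0]
  ],
  "offset": [
    [0,0,0],
    [0,0,0],
    [0,0,-0.5],
    [0,0,-0.6],
    [0.3,0.4,-0.5],
    [0.45,0.65,-0.5],
    [0.5,0.7,-0.5],
    [0.55,0.75,-0.4],
    [0.55,0.75,-0.2],
    [0.5,0.75,0],
    [0.4,0.6,0],
    [0.2,0.25,0]
  ],
  "claw": [-1,-1,-1,-1,-1,-1,-1,-1,-1,-1,-1,-1]
}}

```text
t: 20.82
eef_pos: [0.4654, 0.2563, 0.3014]
eef_rot: [179.9, 0.1, 172.7]
contact_force: [-0.7, -0.2, -1.0]
width: 0.267
grasp_force: 59.1
```

>>> {"op": "carry_out", "data": {
  "turn": [
    [0,0,0.1],
    [0,0,0.1],
    [0,0,0.1],
    [0,0,0.1],
    [0,0,0.1],
    [0,0,0.1],
    [0,0,0.1],
    [0,0,0.05],
    [0,0,0]
  ],
  "offset": [
    [0,0,0],
    [0,0,0],
    [0,0,0],
    [0,0,0],
    [0,0,0],
    [0,0,0],
    [0,0,0],
    [0,0,0],
    [0,0,0]
  ],
  "claw": [-1,-1,-1,-1,-1,-1,-1,-1,-1]
}}

```text
t: 21.95
eef_pos: [0.4663, 0.2542, 0.3003]
eef_rot: [180.0, 0.0, 105.1]
contact_force: [-0.2, 0.3, -0.9]
width: 0.264
grasp_force: 59.1
```

>>> {"op": "carry_out", "data": {
  "turn": [
    [0,-0.07,0],
    [0,-0.1,0],
    [0,-0.1,0],
    [0,-0.1,0],
    [0,-0.1,0],
    [0,0,0]
  ],
  "offset": [
    [0,0,0],
    [0,0,0],
    [0,0,0],
    [0,0,0],
    [0,0,0],
    [0,0,0]
  ],
  "claw": [-1,-1,-1,-1,-1,-1]
}}

```text
t: 22.7
eef_pos: [0.4648, 0.2555, 0.2965]
eef_rot: [-179.5, 42.5, 105.7]
contact_force: [0.5, 0.3, -1.5]
width: 0.262
grasp_force: 59.1
```

Run:
```python
from h import *
togo([.467,.254,.3])
```

```text
at [0.4648 0.2555 0.2965] [-179.5   42.5  105.7] q [ 46.3  13.8  81.3 -37.  106.5  26.9] F [ 0.5  0.3 -1.5] w 0.262 t 22.7
offset units [-0.1   0.04 -0.03]
```

>>> {"op": "carry_out", "data": {
  "turn": [
    [0,-0.1,0],
    [0,-0.1,0],
    [0,-0.1,0],
    [0,-0.1,0],
    [0,-0.1,0],
    [0,-0.03,0],
    [0,0,0],
    [0,0,0]
  ],
  "offset": [
    [0,0,0],
    [0,0,0],
    [0,0,0],
    [0,0,0],
    [0,0,0],
    [0,0,0],
    [0,0,0],
    [0,0,0]
  ],
  "claw": [-1,-1,-1,-1,-1,-1,-1,-1]
}}

```text
t: 23.7
eef_pos: [0.4666, 0.2542, 0.3009]
eef_rot: [151.8, 89.7, 76.9]
contact_force: [-0.1, -0.4, -0.4]
width: 0.262
grasp_force: 59.2
```

Run:
```python
from h import *
togo([.467,.254,.3])
print(Rm(env.read_state()['eef_rot']).round(3))
t=cam('top');s=cam('side')
a=t['frame'][170:330,130:290,::-1];b=s['frame'][60:220,190:350,::-1]
cv2.imwrite('pics/dip1.png',np.hstack([cv2.resize(i,(400,400),interpolation=cv2.INTER_CUBIC) for i in (a,b)]))
for n,c in (('top',t),('side',s)): print(n,[np.round(proj(c,p),1) for p in [(.467,.254,.144),(.467,.254,.2),(.467,.254,.1)]])
```

```text
at [0.4666 0.2542 0.3009] [151.8  89.7  76.9] q [ 54.4  40.3  75.6 -70.  124.6  32.4] F [-0.1 -0.4 -0.4] w 0.262 t 23.7
offset units [0.02 0.01 0.01]
[[ 0.001  0.966  0.26 ]
 [ 0.006  0.26  -0.966]
 [-1.     0.003 -0.005]]
top [array([199.7, 242.3]), array([192.4, 238.7]), array([204.9, 244.8])]
side [array([265.7, 151.1]), array([264.5, 130.7]), array([266.7, 166.6])]
```

View pics/dip1.png

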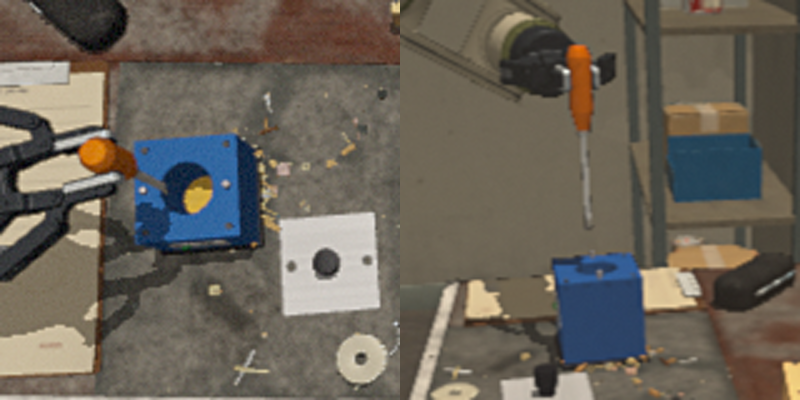

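The composite shows the tip at side pixel (264.8,150.8), hanging vertically over the open well, and the handle gripped. The tip is hard to make out against the well in the top view, so I locate it numerically from the orange mask and the shank.

```bash
cat > tip.py <<'E'
from h import *
def measure():
    t=cam('top');s=cam('side');out={}
    L={}
    for n,c in (('top',t),('side',s)):
        f=cv2.cvtColor(c['frame'],cv2.COLOR_RGB2HSV);m=cv2.inRange(f,(3,140,70),(20,255,255))
        k=np.zeros_like(m)
        if n=='top':k[200:270,150:215]=255
        else:k[60:200,240:290]=255
        m&=k;nn,l,st,ce=cv2.connectedComponentsWithStats(m);i=1+np.argmax(st[1:,4])
        p=np.argwhere(l==i)[:,::-1].astype(np.float32)
        vx,vy,x0,y0=cv2.fitLine(p,cv2.DIST_L2,0,.01,.01).ravel()
        L[n]=(c,np.array([x0,y0]),np.array([vx,vy]),p);print(n,'orange',st[i],'line',x0,y0,vx,vy)
    # shank in side view: brightest-contrast columns per row
    f=s['frame'].astype(float)
    pts=[]
    for r in range(113,152):
        row=f[r,252:280].sum(1);row=np.abs(row-np.median(row))
        if row.max()>60: w=np.where(row>row.max()/2,row,0);pts.append((252+(w*np.arange(28)).sum()/w.sum(),r))
    pts=np.array(pts,np.float32);print('shank rows',pts[0],pts[len(pts)//2],pts[-1])
    vx,vy,x0,y0=cv2.fitLine(pts,cv2.DIST_HUBER,0,.01,.01).ravel();print('shank line',x0,y0,vx,vy)
    def pl(c,a,v):
        d1=ray(c,*a)[1];d2=ray(c,*(a+v*10))[1];n=np.cross(d1,d2);return n/np.linalg.norm(n)
    n1=pl(t,L['top'][1],L['top'][2]);n2=pl(s,np.array([x0,y0]),np.array([vx,vy]))
    d=np.cross(n1,n2);d/=np.linalg.norm(d);d*=-np.sign(d[2])
    A=np.stack([n1,n2,d]);P=np.linalg.solve(A,[n1@t['o'],n2@s['o'],0])
    print('axis dir',d.round(3),'tilt',np.degrees(np.arccos(-d[2])).round(1))
    for z in (.144,.3): print('axis at z',z,(P+d*(z-P[2])/d[2]).round(4))
    return t,s,L
if __name__=='__main__':
    t,s,L=measure()
    q=L['top'][3];print('butt-ish top pixel extents',q.min(0),q.max(0))
    sp=L['side'][3];print('side handle rows',sp[:,1].min(),sp[:,1].max())
    g=t['frame'].astype(int)
    for r in range(236,254): print(r,' '.join('%3d/%3d'%(g[r,c,0],g[r,c,2]) for c in range(188,206)))
E
python3 tip.py
```

```text
top orange [161 225  24  17 248] line 172.06451 232.57259 0.9483215 0.31731105
side orange [256  78  11  34 281] line 261.69394 93.651245 0.06670045 0.99777305
shank rows [262.32574 115.     ] [264.36682 132.     ] [266.39334 151.     ]
shank line 263.7452 129.8 0.060454037 0.998171
axis dir [-0.002 -0.132 -0.991] tilt 7.6
axis at z 0.144 [0.4651 0.245  0.144 ]
axis at z 0.3 [0.4653 0.2658 0.3   ]
butt-ish top pixel extents [161. 225.] [184. 241.]
side handle rows 78.0 111.0
236  46/154  51/160  48/156  48/155  43/155  42/154  46/156  48/160  47/165  45/160  47/144  33/103  27/ 75   2/ 55  19/ 56  12/ 54   5/ 57  29/ 64
237  43/159  53/160  47/157  44/154  49/155  43/153  48/159  53/162  49/161  39/145  30/103  22/ 61  16/ 60  30/ 64  21/ 67  19/ 65  13/ 60  21/ 64
238  54/163  47/160  48/156  54/158  51/157  52/159  56/163  49/160  35/139  28/ 85  16/ 58  20/ 63  13/ 61  18/ 58  11/ 66  13/ 56  31/ 68  17/ 63
239  79/142  49/158  40/157  37/156  48/160  51/160  46/157  46/150  38/105   5/ 55  25/ 62   4/ 55  20/ 65   3/ 54   5/ 61   5/ 59  29/ 66   6/ 57
240  95/ 90  93/106  72/135 
[... 1343 characters left out ...]
/157  51/160  40/139  28/ 79  15/ 63  20/ 69  29/ 70  13/ 63  19/ 66  19/ 67  14/ 56 102/ 65 185/ 63 205/ 64
250  48/159  54/161  41/157  41/159  49/158  47/156  54/159  26/104  12/ 65  18/ 63  22/ 70  19/ 69  21/ 70  16/ 67  26/ 57 132/ 71 211/ 65 209/ 66
251  27/ 98  40/120  53/162  52/164  50/161  49/160  55/163  40/141  22/ 79  22/ 68  18/ 72   4/ 67  22/ 65  16/ 67  19/ 69  85/ 72 170/ 68 210/ 67
252  32/ 89  25/ 89  25/116  53/158  48/160  42/159  58/168  47/154  31/ 82  20/ 61  20/ 64  26/ 68  18/ 66  26/ 72   7/ 64  63/ 68 155/ 59 215/ 73
253  22/ 90  28/ 85  23/ 90  30/ 99  29/100  35/115  42/151  29/103  26/ 86  21/ 70  21/ 64   9/ 55  15/ 60  23/ 65  13/ 71  37/ 63 134/ 66 220/ 69
```

Run:
```python
from h import *
t=cam('top');s=cam('side')
print(tri(t,(196,245.3),s,(265.2,151)))
print('shank',tri(t,(189.5,241.5),s,(263.9,130)))
print('butt',tri(t,(168,231),s,(261.2,79.5)))
for z in (.144,.2,.336):print(z,proj(t,(.4644,.2624,z)),proj(s,(.4644,.2624,z)))
print('mouth side',proj(s,(.4666,.2537,.1)))
# well mouth fit: dark ellipse in top
f=t['frame'].astype(int);h=cv2.cvtColor(t['frame'],cv2.COLOR_RGB2HSV)
m=cv2.inRange(h,(100,120,110),(125,255,255));m[:215]=0;m[275:]=0;m[:,:178]=0;m[:,236:]=0
print(m.sum()//255);ys,xs=np.nonzero(m);print(xs.min(),xs.max(),ys.min(),ys.max())
w=(m==0).astype(np.uint8);n,l,st,ce=cv2.connectedComponentsWithStats(w)
for i in range(1,n):
    if 50<st[i,4]<1500:print(st[i],ce[i])
```

```text
(array([0.46325765, 0.26212067, 0.14162618]), np.float64(0.0047434122363667905))
shank (array([0.46348154, 0.25938289, 0.2002229 ]), np.float64(0.004233076020309821))
butt (array([0.46459435, 0.25971633, 0.32929446]), np.float64(0.004069645617105195))
0.144 (np.float64(195.60165924642047), np.float64(243.4779423266997)) (np.float64(264.7060547070364), np.float64(150.26239716197608))
0.2 (np.float64(188.03738141124504), np.float64(239.95553337791398)) (np.float64(263.445261134838), np.float64(129.93933249329518))
0.336 (np.float64(165.10471854186238), np.float64(229.27662672340634)) (np.float64(260.14602500201835), np.float64(76.75807367101845))
mouth side (np.float64(266.5382658734754), np.float64(166.6103176854124))
1068
184 225 224 267
```

>>> {"op": "carry_out", "data": {
  "turn": [
    [0,0,0],
    [0,0,0],
    [0,0,0],
    [0,0,0],
    [0,0,0],
    [0,0,0],
    [0,0,0],
    [0,0,0],
    [0,0,0],
    [0,0,0],
    [0,0,0],
    [0,0,0]
  ],
  "offset": [
    [0,0.05,0.21],
    [0,0,0],
    [0.3,0,0],
    [0.4,0,0],
    [0.4,0,0],
    [0.4,0,0],
    [0.4,0,0],
    [0.4,0,0],
    [0.35,0,0],
    [0.2,0,0],
    [0,0,0],
    [0,0,0]
  ],
  "claw": [-1,-1,-1,-1,-1,-1,-1,-1,-1,-1,-1,-1]
}}

```text
t: 25.5
eef_pos: [0.4704, 0.2469, 0.1858]
eef_rot: [113.7, 89.9, 38.9]
contact_force: [-0.1, 0.2, 0.3]
width: 0.262
grasp_force: 59.2
```

>>> {"op": "carry_out", "data": {
  "turn": [
    [0,0,0],
    [0,0,0],
    [0,0,0],
    [0,0,0]
  ],
  "offset": [
    [0.1,0,0],
    [0.1,0,0],
    [0.05,0,0],
    [0,0,0]
  ],
  "claw": [-1,-1,-1,-1]
}}

```text
t: 26.0
eef_pos: [0.4702, 0.2468, 0.1754]
eef_rot: [31.6, 90.0, -43.3]
contact_force: [0.7, -1.3, 0.6]
width: 0.261
grasp_force: 59.2
```

>>> {"op": "carry_out", "data": {
  "turn": [
    [0,0,0],
    [0,0,0],
    [0,0,0],
    [0,0,0]
  ],
  "offset": [
    [0.05,0,0],
    [0.05,0,0],
    [0,0,0],
    [0,0,0]
  ],
  "claw": [-1,-1,-1,-1]
}}

```text
t: 26.5
eef_pos: [0.4702, 0.2467, 0.1714]
eef_rot: [46.7, 90.0, -28.2]
contact_force: [0.6, 0.8, 2.7]
width: 0.266
grasp_force: 59.2
```

```bash
cat > f.py <<'E'
from h import *
v=[]
for i in range(6): eyes.read_camera('wrist');v.append(env.read_state()['contact_force'])
print(np.mean(v,0).round(2),np.std(v,0).round(2));togo()
E
python3 f.py
```

```text
[0.13 0.32 2.69] [0.59 0.41 0.35]
at [0.4702 0.2468 0.1714] [99.1 90.  24.2] q [ 53.8  52.2  73.6 -65.  120.5  42.7] F [ 0.7 -0.1  2.9] w 0.266 t 26.8
```

>>> {"op": "carry_out", "data": {
  "turn": [
    [0,0,0],
    [0,0,0],
    [0,0,0],
    [0,0,0],
    [0,0,0]
  ],
  "offset": [
    [0.04,0,0],
    [0.04,0,0],
    [0,0,0],
    [0,0,0],
    [0,0,0]
  ],
  "claw": [-1,-1,-1,-1,-1]
}}

```text
t: 27.42
eef_pos: [0.4702, 0.2468, 0.1685]
eef_rot: [45.5, 90.0, -29.4]
contact_force: [1.2, -0.2, 5.1]
width: 0.267
grasp_force: 59.2
```

```bash
python3 f.py
```

```text
[0.49 0.23 5.49] [0.31 0.35 0.59]
at [0.4702 0.2468 0.1685] [ 50.9  90.  -24. ] q [ 53.8  52.5  73.4 -64.9 120.4  42.9] F [ 0.4 -0.1  5.7] w 0.266 t 27.725
```

>>> {"op": "carry_out", "data": {
  "turn": [
    [0,0,0],
    [0,0,0],
    [0,0,0],
    [0,0,0]
  ],
  "offset": [
    [0.025,0,0],
    [0,0,0],
    [0,0,0],
    [0,0,0]
  ],
  "claw": [-1,-1,-1,-1]
}}

```text
t: 28.22
eef_pos: [0.4702, 0.2469, 0.1683]
eef_rot: [53.5, 89.9, -21.4]
contact_force: [0.2, 0.7, 10.8]
width: 0.264
grasp_force: 59.2
```

```bash
python3 f.py
```

```text
[-0.34  0.24  9.53] [0.48 0.76 0.47]
at [0.4702 0.247  0.1683] [ 55.6  89.9 -19.3] q [ 53.8  52.6  73.4 -64.9 120.5  42.9] F [-1.   1.3  9.6] w 0.262 t 28.525
```

The floor met its hard stop: it moved only 0.2 mm more for about 4 N extra, peaking near 11 N. I withdraw and turn the tool back down.

>>> {"op": "carry_out", "data": {
  "turn": [
    [0,0,0],
    [0,0,0],
    [0,0,0],
    [0,0,0],
    [0,0,0],
    [0,0,0],
    [0,0,0],
    [0,0,0],
    [0,0,0],
    [0,0,0],
    [0,0.07,0],
    [0,0.1,0]
  ],
  "offset": [
    [-0.1,0,0],
    [-0.25,0,0],
    [-0.4,0,0],
    [-0.45,0,0],
    [-0.45,0,0],
    [-0.45,0,0],
    [-0.45,0,0],
    [-0.45,0,0],
    [-0.3,0,0],
    [0,0,0],
    [0,0,0],
    [0,0,0]
  ],
  "claw": [-1,-1,-1,-1,-1,-1,-1,-1,-1,-1,-1,-1]
}}

```text
t: 30.02
eef_pos: [0.4696, 0.2466, 0.2964]
eef_rot: [-179.0, 74.6, 106.1]
contact_force: [-0.4, -0.6, 0.1]
width: 0.268
grasp_force: 59.2
```

>>> {"op": "carry_out", "data": {
  "turn": [
    [0,0.1,0],
    [0,0.1,0],
    [0,0.1,0],
    [0,0.1,0],
    [0,0.1,0],
    [0,0.1,0],
    [0,0.1,0],
    [0,0.1,0],
    [0,0.03,0],
    [0,0,0],
    [0,0,0]
  ],
  "offset": [
    [0,0,0],
    [0,0,0],
    [0,0,0],
    [0,0,0],
    [0,0,0],
    [0,0,0],
    [0,0,0],
    [0,0,0],
    [0,0,0],
    [0,0,0],
    [0,0,0]
  ],
  "claw": [-1,-1,-1,-1,-1,-1,-1,-1,-1,-1,-1]
}}

```text
t: 31.4
eef_pos: [0.4698, 0.2467, 0.2983]
eef_rot: [-179.9, 0.1, 105.1]
contact_force: [-0.2, 0.2, -0.9]
width: 0.265
grasp_force: 59.1
```

Run:
```python
from h import *
togo([.483,-.365,.15],[180,0,96])
```

```text
at [0.4698 0.2467 0.2983] [-1.799e+02  1.000e-01  1.051e+02] q [22.2 -4.3 90.3 -0.1 94.1  7.1] F [-0.2  0.2 -0.9] w 0.265 t 31.4
offset units [-14.84  -3.67   3.73]
turn units [-0.001  0.001  0.101]
```

>>> {"op": "carry_out", "data": {
  "turn": [
    [0,0,0.1],
    [0,0,0],
    [0,0,0],
    [0,0,0],
    [0,0,0],
    [0,0,0],
    [0,0,0],
    [0,0,0],
    [0,0,0],
    [0,0,0],
    [0,0,0],
    [0,0,0]
  ],
  "offset": [
    [0,0,0],
    [-0.4,-0.03,0],
    [-0.7,-0.06,0],
    [-0.8,-0.07,0],
    [-0.8,-0.07,0],
    [-0.8,-0.07,0],
    [-0.8,-0.07,0],
    [-0.8,-0.07,0],
    [-0.8,-0.07,0],
    [-0.8,-0.07,0],
    [-0.8,-0.07,0],
    [-0.8,-0.07,0]
  ],
  "claw": [-1,-1,-1,-1,-1,-1,-1,-1,-1,-1,-1,-1]
}}

```text
t: 32.9
eef_pos: [0.4764, -0.0878, 0.2989]
eef_rot: [-180.0, 0.0, 96.4]
contact_force: [0.3, 0.1, -1.3]
width: 0.268
grasp_force: 59.1
```

>>> {"op": "carry_out", "data": {
  "turn": [
    [0,0,0],
    [0,0,0],
    [0,0,0],
    [0,0,0],
    [0,0,0],
    [0,0,0],
    [0,0,0],
    [0,0,0],
    [0,0,0],
    [0,0,0],
    [0,0,0],
    [0,0,0]
  ],
  "offset": [
    [-0.8,-0.07,0],
    [-0.8,-0.07,0],
    [-0.8,-0.07,0],
    [-0.8,-0.07,0],
    [-0.8,-0.07,0.3],
    [-0.8,-0.07,0.6],
    [-0.8,-0.07,0.6],
    [-0.6,-0.06,0.6],
    [-0.4,-0.04,0.6],
    [-0.14,-0.02,0.6],
    [0,0,0.4],
    [0,0,0]
  ],
  "claw": [-1,-1,-1,-1,-1,-1,-1,-1,-1,-1,-1,-1]
}}

```text
t: 34.4
eef_pos: [0.4805, -0.3562, 0.1494]
eef_rot: [-179.9, -0.1, 96.2]
contact_force: [0.2, -0.6, -1.4]
width: 0.266
grasp_force: 59.1
```

Run:
```python
from h import *
togo([.483,-.365,.010],[180,0,96])
c=cam('wrist');t=cam('top');s=cam('side')
h=cv2.cvtColor(c['frame'],cv2.COLOR_RGB2HSV)
m=cv2.inRange(h,(3,140,70),(20,255,255));n,l,st,ce=cv2.connectedComponentsWithStats(m)
for i in range(1,n):
    if st[i,4]>60: print('wrist orange',st[i],ce[i].round(1))
# mat from the top camera: dark edge corners around predicted
g=cv2.cvtColor(t['frame'],cv2.COLOR_RGB2HSV);m=cv2.inRange(g,(0,0,0),(180,255,45));m[:195]=0;m[305:]=0;m[:,:375]=0;m[:,520:]=0
n,l,st,ce=cv2.connectedComponentsWithStats(m)
for i in range(1,n):
    if st[i,4]>60: print('top dark',st[i])
```

```text
at [ 0.4805 -0.3562  0.1494] [-1.799e+02 -1.000e-01  9.620e+01] q [-41.5  10.3  90.8  -0.   79.1 -47.7] F [ 0.2 -0.6 -1.4] w 0.266 t 34.4
offset units [-0.23  0.05  3.49]
turn units [-0.002 -0.001  0.003]
wrist orange [ 294  171   48  153 5490] [318.  244.7]
wrist orange [627 350  13  31 170] [633.8 367.3]
top dark [ 384  200  132   96 1012]
```

>>> {"op": "carry_out", "data": {
  "turn": [
    [0,0,0],
    [0,0,0],
    [0,0,0],
    [0,0,0],
    [0,0,0],
    [0,0,0],
    [0,0,0],
    [0,0,0],
    [0,0,0],
    [0,0,0],
    [0,0,0],
    [0,0,0]
  ],
  "offset": [
    [-0.2,0.05,0.3],
    [0,0,0.6],
    [0,0,0.6],
    [0,0,0.6],
    [0,0,0.5],
    [0,0,0.3],
    [0,0,0.2],
    [0,0,0.15],
    [0,0,0.1],
    [0,0,0.05],
    [0,0,0],
    [0,0,0]
  ],
  "claw": [-1,-1,-1,-1,-1,-1,-1,-1,-1,-1,-1,-1],
  "grip_force": 30
}}

```text
t: 36.05
eef_pos: [0.4845, -0.365, 0.0155]
eef_rot: [180.0, 0.0, 96.1]
contact_force: [-0.4, -0.1, -0.6]
width: 0.263
grasp_force: 59.1
```

>>> {"op": "carry_out", "data": {
  "turn": [
    [0,0,0],
    [0,0,0],
    [0,0,0],
    [0,0,0]
  ],
  "offset": [
    [0,0,0.07],
    [0,0,0.06],
    [0,0,0],
    [0,0,0]
  ],
  "claw": [-1,-1,-1,-1]
}}

```text
t: 36.55
eef_pos: [0.4843, -0.3648, 0.0098]
eef_rot: [-180.0, -0.0, 96.1]
contact_force: [-0.2, 0.1, -0.7]
width: 0.263
grasp_force: 59.1
```

>>> {"op": "carry_out", "data": {
  "turn": [
    [0,0,0],
    [0,0,0],
    [0,0,0],
    [0,0,0],
    [0,0,0],
    [0,0,0],
    [0,0,0]
  ],
  "offset": [
    [0,0,0.03],
    [0,0,0],
    [0,0,0],
    [0,0,0],
    [0,0,0],
    [0,0,0],
    [0,0,0]
  ],
  "claw": [-1,-1,-0.3,-0.1,0.1,0.2,0.2]
}}

```text
t: 37.42
eef_pos: [0.4843, -0.3649, 0.0087]
eef_rot: [180.0, 0.0, 96.1]
contact_force: [0.9, 0.4, -0.2]
width: 0.605
grasp_force: 0.0
```

>>> {"op": "carry_out", "data": {
  "turn": [
    [0,0,0],
    [0,0,0],
    [0,0,0],
    [0,0,0],
    [0,0,0],
    [0,0,0],
    [0,0,0],
    [0,0,0],
    [0,0,0],
    [0,0,0],
    [0,0,0]
  ],
  "offset": [
    [0,0,-0.3],
    [0,0,-0.6],
    [0,0,-0.9],
    [0,0,-0.9],
    [0,0,-0.9],
    [0,0,-0.9],
    [0,0,-0.9],
    [0,-0.9,0],
    [0,-0.9,0],
    [0,-0.9,0],
    [0,0,0]
  ],
  "claw": [0.2,0.2,0.2,0.2,0.2,0.2,0.2,0.2,0.2,0.2,0.2]
}}

```text
t: 38.8
eef_pos: [0.3752, -0.3769, 0.2259]
eef_rot: [180.0, 0.1, 96.0]
contact_force: [0.9, 0.2, -0.2]
width: 0.601
grasp_force: 0.0
```

Run:
```python
from h import *
togo()
c=cam('wrist');t=cam('top')
def o(c,name,lo,hi,z,mn,box=None):
    h=cv2.cvtColor(c['frame'],cv2.COLOR_RGB2HSV);m=cv2.inRange(h,lo,hi)
    if box: k=np.zeros_like(m);k[box[1]:box[3],box[0]:box[2]]=255;m&=k
    n,l,st,ce=cv2.connectedComponentsWithStats(m)
    for i in range(1,n):
        if st[i,4]>mn:
            p=np.argwhere(l==i)[:,::-1].astype(np.float32);b=cv2.boxPoints(cv2.minAreaRect(p))
            print(name,st[i],on(c,*ce[i],z).round(4),[on(c,*q,z)[:2].round(3).tolist() for q in b])
o(c,'wrist orange',(3,140,70),(20,255,255),.0165,100)
o(t,'top orange',(3,140,70),(20,255,255),.0165,20,(380,195,520,305))
o(t,'mat dark',(0,0,0),(180,255,45),.004,200,(375,195,520,305))
o(t,'marker',(45,80,30),(75,255,255),.0065,30,(310,170,345,215))
o(t,'cover',(0,0,150),(180,60,255),.005,300,(230,230,300,300))
o(t,'purple',(130,80,60),(160,255,255),.005,300)
o(t,'jar',(0,150,120),(8,255,255),.072,60,(400,120,450,170))
```

```text
at [ 0.3752 -0.3769  0.2259] [1.8e+02 1.0e-01 9.6e+01] q [-50.6  -3.   96.6  -0.   86.4 -56.6] F [ 0.9  0.2 -0.2] w 0.601 t 38.8
wrist orange [395 133  23  67 659] [ 0.4816 -0.3561  0.0165] [[0.477, -0.398], [0.467, -0.316], [0.49, -0.315], [0.501, -0.398]]
top orange [455 240  36  12 304] [ 0.481  -0.3585  0.0165] [[0.488, -0.317], [0.497, -0.4], [0.474, -0.401], [0.464, -0.318]]
mat dark [384 202 128  94 783] [ 0.4661 -0.295   0.004 ] [[0.56, -0.152], [0.594, -0.444], [0.394, -0.449], [0.362, -0.168]]
marker [325 181   7  26 132] [ 0.6085 -0.0159  0.0065] [[0.577, -0.006], [0.64, -0.012], [0.639, -0.025], [0.575, -0.019]]
cover [ 242  255   40   41 1355] [0.4079 0.1401 0.005 ] [[0.451, 0.19], [0.457, 0.099], [0.366, 0.091], [0.36, 0.181]]
purple [ 315  256   48   48 1381] [ 0.3995 -0.0421  0.005 ] [[0.37, 0.015], [0.457, -0.013], [0.43, -0.1], [0.343, -0.07]]
jar [421 135  20  19 262] [ 0.7139 -0.2563  0.072 ] [[0.714, -0.226], [0.746, -0.258], [0.714, -0.287], [0.682, -0.255]]
```

```bash
python3 -c "
from rig import env
print(env.job_done())"
```

```text
the job is handed in; nothing more can be done
None
```

The job is done and handed in at about 39 s: the cover lies flat on the bench, the blade pressed the well floor to its stop at about 11 N, the screwdriver lies wholly on the mat, and the marker I checked had not moved.

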